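# Press three sample-pot lids home in order

### The arm

A 6-joint arm with a two-finger parallel gripper is mounted at the origin on a cart in front of the work surface, level with it; the furniture and walls round the work are solid. World frame = base frame: x ahead of the robot, y to its left, z up, the work surface at z = 0. Lengths are in mm, angles in rad, forces in N, time in s.
With the tool pointing down it reaches from about 325 to 875 mm from the base axis. Payload 4.4 kg.
Tool frame: the origin (TCP) lies on the centre line of the jaws, within the pads' length; the fingertips stand ahead of it and the grasp point (between the pads) lies 6 mm ahead of it (ctrl.tcp_to_tips is the z of the fingertips in the tool frame, in mm); z points along the fingers, y is the direction in which the jaws open and shut (so a half turn about z gives the same grasp; the last joint's range is limited). The gripper opens to 85 mm and grips with 20 to 120 N. Pads are 22 mm wide; open, the fingers measure 114 mm over their backs; the gripper's body (76 mm by 85 mm) begins 54 mm behind the grasp point. The pads swing forward as they close: fully open they stand 13 mm farther back than shut.
Start: joints at [1.103, 0.207, 1.542, -0, 1.393, -0.15], TCP at [179.684, 546.206, 235.482] pointing down, gripper open.
Joint ranges: [-2.73, 2.73], [-0.86, 2.22], [0.23, 2.46], [-1.11, 4.25], [0.08, 2.63], [-2.82, 2.82]. Speed limits (rad/s): [2.79, 2.79, 3.14, 3.14, 3.14, 3.14].

### API

Orientations are given as a 3x3 rotation matrix whose columns are the frame's x, y, z axes.
In Python, from plant import ctrl, sensors, optics gives the robot as it stands. Calls block until the motion is done:
- ctrl.move_ptp(position, orientation): joint-space move of the TCP to a pose.
- ctrl.move_l(position, rot=None, vel=150, threshold=None): straight line of the TCP; rot=None keeps the orientation; vel is the mean speed in mm/s. With threshold (N) it stops when the force on the tool has changed by that much, and returns True; else False.
- ctrl.set_joints(angles): joint-space move.
- ctrl.gripper_to(opening, force=None): finger opening in mm; force is the grip in N (None keeps the last); returns when the fingers have stopped.
- ctrl.hold(seconds).
- ctrl.solve_ik(position, orientation): joint angles nearest the present ones, or None.
- sensors.read_state(): the state.
- optics.grab_frame(name): name is "scene" or "top"; returns (picture, depth): 400x640x3 uint8, red, green, blue; 400x640 float32, mm along the optical axis (not along the pixel's ray), 0 where there is no reading.
- optics.camera_params(name): a dict with "mtx" (3x3 intrinsics, pixels), "R" (3x3) and "t" (3): a world point X has camera coordinates R X + t. Camera axes: x right, y down, z forward; pixel columns grow to the right and rows downward; lengths in mm; the calibration is good to about 2 mm. A picture is of the moment at which its call begins. camera_params takes no time and is no camera call.
A pose or a line that the arm cannot do raises ctrl.MotionError and nothing moves.
- ctrl.finish_job(): hands the job in, once; it reports no verdict.
The state is a dict: "t": time; "q": joint angles; "qvel": joint speeds; "tau": joint torques, N m; "eef_pos": TCP position; "eef_rot": TCP orientation; "force": force on the tool from outside, world axes, zero at the start; "wrist_torque": the same for the moment, N m; "grip_width": finger opening in mm.
Only numpy, scipy, OpenCV 4.12 (cv2) and the standard library are available. Lean on these libraries where they do the work, as an engineer would, in place of code of your own. Each camera call takes 0.05 s, during which the arm holds its last target.

### The job

Close three of the glaze sample pots in the order of the batch sheet: with a fingertip, lightly press the red lid fully home by the black bulb on its top, then the yellow lid, then the blue lid, letting go of each before going to the next. Only press from above: the pots stay standing where they are, never picked up, shoved or tipped. Do not touch the green-lidded pot, whose lid must stay up, and do not disturb the other things on the bench.

Things in the scene. Friction and masses are not known exactly. Their poses are not given: they have to be found in the camera images.
- red_top (a point): Top of the soft black rubber bulb in the middle of the red lid, the spot to press. The bulb is round, 29 mm across at its foot and about 22 mm across its flattish top, and stands 10 mm above the rest of the round red lid, which is 63 mm across and level. Its top is 73 mm above the bench while the lid is up (0) and 66 mm when it is fully home and let go. The bulb gives 1 mm for each 2 N, 7 mm at most, and springs back.
- lid_red (a joint): How far the red lid has been pushed down onto its pot, in m: 0 to 0.0015 at the start (up, a grey neck about 7 mm high shows beneath the lid), 0.007 fully home. It slides straight down against about 3 N of steady friction, meets a hard stop at 0.007 and stays where it is left; nothing springs it back.
- pot_red: White round sample pot with the red lid, loose on the bench and light (about 0.12 to 0.24 kg): 52 mm across at the foot, 63 mm at the collar, 73 mm tall with its lid up. Origin at the centre of its underside, z up. The four pots are alike but for the lid colour and can stand in any order.
- yellow_top (a point): Top of the soft black rubber bulb in the middle of the yellow lid, the spot to press. The bulb is round, 29 mm across at its foot and about 22 mm across its flattish top, and stands 10 mm above the rest of the round yellow lid, which is 63 mm across and level. Its top is 73 mm above the bench while the lid is up (0) and 66 mm when it is fully home and let go. The bulb gives 1 mm for each 2 N, 7 mm at most, and springs back.
- lid_yellow (a joint): How far the yellow lid has been pushed down onto its pot, in m: 0 to 0.0015 at the start (up, a grey neck about 7 mm high shows beneath the lid), 0.007 fully home. It slides straight down against about 3 N of steady friction, meets a hard stop at 0.007 and stays where it is left; nothing springs it back.
- pot_yellow: White round sample pot with the yellow lid, loose on the bench and light (about 0.12 to 0.24 kg): 52 mm across at the foot, 63 mm at the collar, 73 mm tall with its lid up. Origin at the centre of its underside, z up. The four pots are alike but for the lid colour and can stand in any order.
- blue_top (a point): Top of the soft black rubber bulb in the middle of the blue lid, the spot to press. The bulb is round, 29 mm across at its foot and about 22 mm across its flattish top, and stands 10 mm above the rest of the round blue lid, which is 63 mm across and level. Its top is 73 mm above the bench while the lid is up (0) and 66 mm when it is fully home and let go. The bulb gives 1 mm for each 2 N, 7 mm at most, and springs back.
- lid_blue (a joint): How far the blue lid has been pushed down onto its pot, in m: 0 to 0.0015 at the start (up, a grey neck about 7 mm high shows beneath the lid), 0.007 fully home. It slides straight down against about 3 N of steady friction, meets a hard stop at 0.007 and stays where it is left; nothing springs it back.
- pot_blue: White round sample pot with the blue lid, loose on the bench and light (about 0.12 to 0.24 kg): 52 mm across at the foot, 63 mm at the collar, 73 mm tall with its lid up. Origin at the centre of its underside, z up. The four pots are alike but for the lid colour and can stand in any order.
- green_top (a point): Top of the soft black rubber bulb in the middle of the green lid, not to be touched. The bulb is round, 29 mm across at its foot and about 22 mm across its flattish top, and stands 10 mm above the rest of the round green lid, which is 63 mm across and level. Its top is 73 mm above the bench while the lid is up (0) and 66 mm when it is fully home and let go. The bulb gives 1 mm for each 2 N, 7 mm at most, and springs back.
- lid_green (a joint): How far the green lid has been pushed down onto its pot, in m: 0 to 0.0015 at the start (up, a grey neck about 7 mm high shows beneath the lid), 0.007 fully home. It slides straight down against about 3 N of steady friction, meets a hard stop at 0.007 and stays where it is left; nothing springs it back.
- pot_green: White round sample pot with the green lid, loose on the bench and light (about 0.12 to 0.24 kg): 52 mm across at the foot, 63 mm at the collar, 73 mm tall with its lid up. Origin at the centre of its underside, z up. The four pots are alike but for the lid colour and can stand in any order.
- black_cap_jar: Bystander, loose: small dark jar with a black cap, 48 mm across, 60 mm tall. Origin at the centre of its underside.
- brown_jar: Bystander, loose: red-brown jar with a black cap, 52 mm across, 70 mm tall. Origin at the centre of its underside.
- rib: Bystander, loose: flat wooden throwing rib, 48x104x8 mm. Origin at the centre of its underside.
- ring: Bystander, loose: flat cream ceramic ring, 68 mm across, 12 mm tall. Origin at the centre of its underside.
- eraser: Bystander, loose: white eraser, 22x56x12 mm. Origin at the centre of its underside.

How it is judged (in metres and radians):
On the way, in this order (a step that is already met when the one before it is completed fails the run):
1. the red lid is home (pushed at least 5.5 of 7 mm) and let go (value of joint lid_red above 0.0055 m and contact force between the fingers and pot_red below 0.2 N), for 0.1 s.
2. the yellow lid is home (pushed at least 5.5 of 7 mm) and let go (value of joint lid_yellow above 0.0055 m and contact force between the fingers and pot_yellow below 0.2 N), for 0.1 s.
3. the blue lid is home (pushed at least 5.5 of 7 mm) and let go (value of joint lid_blue above 0.0055 m and contact force between the fingers and pot_blue below 0.2 N), for 0.1 s.
At the end, for the whole second after the job is handed in: The red, yellow and blue lids are home (at least 5.5 of their 7 mm), the green lid is still up (pushed less than 3 mm); all four pots stand upright (within 0.1 rad) and still on the bench, each within 20 mm of where it stood, and the jars, rib, ring and eraser are within 15 mm of where they lay (value of joint each of lid_red, lid_yellow, lid_blue above 0.0055 m and value of joint lid_green below 0.003 m and distance of each of pot_red, pot_yellow, pot_blue, pot_green from where it was at the start of the episode below 0.02 m and height (world z) of each of pot_red, pot_yellow, pot_blue, pot_green below 0.006 m and angle between each of pot_red, pot_yellow, pot_blue, pot_green's own z axis and vertical below 0.1 rad and linear speed of each of pot_red, pot_yellow, pot_blue, pot_green below 0.02 m/s and distance of each of black_cap_jar, brown_jar, rib, ring, eraser from where it was at the start of the episode below 0.015 m); the robot touches nothing.
It fails at once if a pot is pressed hard (over 20 N) (contact force between the fingers and pot_red above 20 N or contact force between the fingers and pot_yellow above 20 N or contact force between the fingers and pot_blue above 20 N or contact force between the fingers and pot_green above 20 N).
It fails at once if a pot is lifted off the bench (over 6 mm) or tipped (over 0.2 rad), or shoved more than 20 mm from where it stood (height (world z) of any of pot_red, pot_yellow, pot_blue, pot_green above 0.006 m or angle between any of pot_red, pot_yellow, pot_blue, pot_green's own z axis and vertical above 0.2 rad or distance of any of pot_red, pot_yellow, pot_blue, pot_green from where it was at the start of the episode above 0.02 m).
It fails at once if the yellow lid is pushed down before the red one is home, or the blue one before the yellow one is home ((value of joint lid_yellow above 0.003 m and not (value of joint lid_red above 0.0055 m)) or (value of joint lid_blue above 0.003 m and not (value of joint lid_yellow above 0.0055 m))).
It fails at once if the green-lidded pot is touched (over 0.5 N) or its lid is pushed down (contact force between any of the arm, the fingers and pot_green above 0.5 N or not (value of joint lid_green below 0.003 m)).
It fails at once if a jar, the rib, the ring or the eraser is moved more than 15 mm (distance of any of black_cap_jar, brown_jar, rib, ring, eraser from where it was at the start of the episode above 0.015 m).
It also fails if it takes over 48 s, if anything falls off the work surface, if the arm or the gripper's body presses on something with over 40 N, if the wrist force passes 120 N, or if a joint passes its speed limit or range.

## Working session

There is one attempt and no reset: what is moved stays moved. The work goes in short steps, each a Python script; the robot and the scene stay as the last script left them, time stands still between calls to the robot, and variables do not carry over. Pictures are saved under pics/ and viewed, and the job is handed in when it is done.

```bash
mkdir -p pics; ls; python3 - <<'E'
from plant import ctrl,sensors,optics
import cv2,numpy as np
for n in("top","scene"):
    p,d=optics.grab_frame(n); cv2.imwrite(f"pics/{n}0.png",p[:,:,::-1]); np.savez(f"{n}0.npz",p=p,d=d)
    c=optics.camera_params(n); print(n,c["mtx"].tolist(),(-c["R"].T@c["t"]).round(),c["R"].round(3).tolist())
s=sensors.read_state(); print(s["t"],s["grip_width"],ctrl.tcp_to_tips,s["eef_rot"])
E
```

```text
pics
top [[435.2649293826699, 0.0, 325.2927136916093], [0.0, 435.2649293826699, 204.76544857302542], [0.0, 0.0, 1.0]] [ 389.  -11. 1168.] [[0.013, -1.0, -0.014], [-0.989, -0.011, -0.15], [0.15, 0.016, -0.989]]
scene [[375.102113748508, 0.0, 318.2076604818835], [0.0, 375.102113748508, 200.40593135342854], [0.0, 0.0, 1.0]] [ -18. -462.  600.] [[0.635, -0.772, 0.008], [-0.427, -0.361, -0.829], [0.643, 0.523, -0.559]]
0.1 85.3347118912175 25.0 [[-9.49927228e-01  3.12469711e-01 -9.70035967e-04]
 [ 3.12471035e-01  9.49925446e-01 -1.87054601e-03]
 [ 3.36972876e-04 -2.07999073e-03 -9.99997780e-01]]
```

View pics/top0.png

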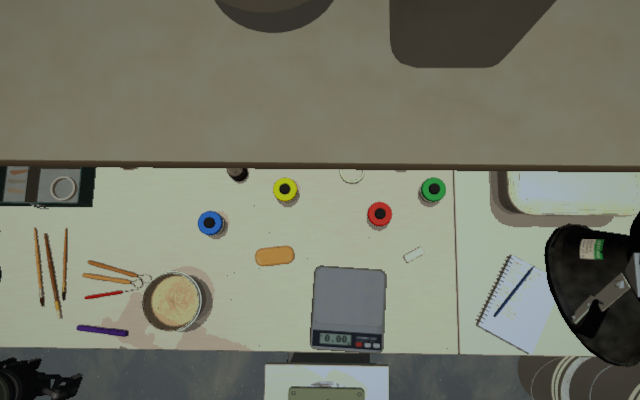

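View pics/scene0.png

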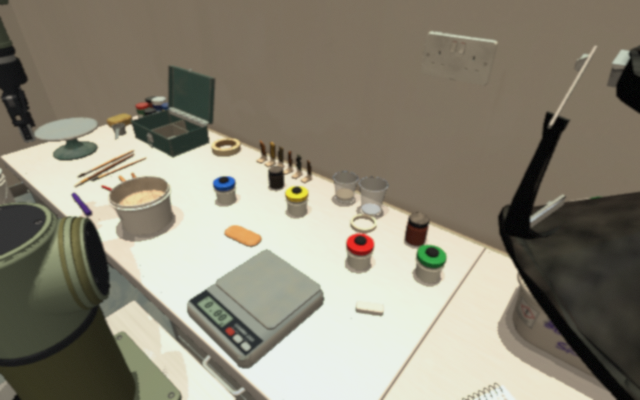

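```bash
cat > h.py <<'E'
from plant import ctrl,sensors,optics
import cv2,numpy as np
def ray(n,uv,z):
    c=optics.camera_params(n);C=-c["R"].T@c["t"];d=c["R"].T@np.linalg.inv(c["mtx"])@[uv[0],uv[1],1]
    return C+d*(z-C[2])/d[2]
def dep(n,uv,D):
    c=optics.camera_params(n);p=np.linalg.inv(c["mtx"])@[uv[0],uv[1],1]*D
    return c["R"].T@(p-c["t"])
def proj(n,X):
    c=optics.camera_params(n);p=c["mtx"]@(c["R"]@np.array(X)+c["t"]);return p[:2]/p[2]
# hue ranges (OpenCV)
H={"red":[(0,6),(174,180)],"yellow":[(24,34)],"blue":[(98,115)],"green":[(50,80)]}
def lids(n,p):
    hsv=cv2.cvtColor(p,cv2.COLOR_RGB2HSV);out={}
    for k,r in H.items():
        m=np.zeros(p.shape[:2],np.uint8)
        for a,b in r: m|=cv2.inRange(hsv,(a,140,70),(b,255,255))
        cs,_=cv2.findContours(m,cv2.RETR_EXTERNAL,cv2.CHAIN_APPROX_NONE)
        out[k]=[(cv2.contourArea(c),cv2.boundingRect(c),cv2.fitEllipse(cv2.convexHull(c)) if len(cv2.convexHull(c))>5 else None) for c in sorted(cs,key=cv2.contourArea)[::-1][:2]]
    return out
def bulb(n,p,uv,w):
    u,v=map(int,uv);g=p.max(axis=2)[v-w:v+w+1,u-w:u+w+1]
    m=(g<70).astype(np.uint8);nn,l,st,ce=cv2.connectedComponentsWithStats(m)
    if nn<2:return None
    i=1+np.argmax(st[1:,4]);return ce[i]+[u-w,v-w],st[i,4]
E
python3 - <<'E'
from h import *
for n in("top","scene"):
    f=np.load(n+"0.npz");p,d=f["p"],f["d"]
    for k,v in lids(n,p).items():
        for a,b,e in v[:2]:
            if a<30: continue
            uv=(b[0]+b[2]/2-.5,b[1]+b[3]/2-.5)
            bb=bulb(n,p,uv,14)
            print(n,k,a,b,ray(n,uv,60).round(), bb and (bb[0].round(1),bb[1],ray(n,bb[0],71).round(1),dep(n,bb[0],d[int(round(bb[0][1])),int(round(bb[0][0]))]).round(1)))
f=np.load("top0.npz");d=f["d"]
for u in(120,240,330,400,430,560):
    print(u,[(v,dep("top",(u,v),d[v,u]).round().tolist()) for v in(10,60,150,160,168,172)])
s=sensors.read_state();print(proj("top",s["eef_pos"]),proj("scene",s["eef_pos"]))
E
```

```text
top red 416.0 (368, 202, 24, 24) [ 535. -132.   60.] (array([379.5, 213.3]), np.int32(87), array([ 534.3, -131.2,   71. ]), array([ 534.2, -131.2,   71.5]))
top red 59.0 (85, 291, 37, 8) [322. 563.  60.] None
top yellow 404.5 (273, 178, 24, 24) [595. 113.  60.] (array([284.3, 188.6]), np.int32(82), array([595.5, 112.2,  71. ]), array([595.4, 112.2,  71.5]))
top blue 401.5 (198, 212, 24, 23) [506. 303.  60.] (array([208.8, 222.4]), np.int32(88), array([506.1, 302.1,  71. ]), array([506.3, 302.7,  69. ]))
top green 381.5 (422, 178, 23, 23) [ 601. -271.   60.] (array([433.8, 188.6]), np.int32(93), array([ 599.6, -270.1,   71. ]), array([ 599.2, -269.6,   73.1]))
scene red 425.0 (347, 234, 27, 21) [ 530. -136.   60.] (array([359.8, 240.1]), np.int32(57), array([ 529.7, -134.9,   71. ]), array([ 531.2, -134. ,   69.5]))
scene red 46.0 (136, 103, 15, 6) [ 677. 1028.   60.] (array([149.4, 113.4]), np.int32(187), array([633.2, 899.8,  71. ]), array([657.7, 951. ,  51.1]))
scene yellow 160.5 (286, 187, 22, 13) [593. 110.  60.] (array([296.1, 190. ]), np.int32(29), array([591.1, 108.4,  71. ])
[... 785 characters left out ...]
0]), (160, [473.0, -9.0, 842.0]), (168, [470.0, -9.0, 827.0]), (172, [657.0, -4.0, -2.0])]
400 [(10, [561.0, -55.0, 899.0]), (60, [553.0, -63.0, 847.0]), (150, [481.0, -63.0, 843.0]), (160, [473.0, -62.0, 844.0]), (168, [470.0, -65.0, 829.0]), (172, [659.0, -196.0, -2.0])]
430 [(10, [545.0, -69.0, 925.0]), (60, [546.0, -83.0, 860.0]), (150, [481.0, -86.0, 844.0]), (160, [473.0, -85.0, 845.0]), (168, [470.0, -88.0, 830.0]), (172, [659.0, -277.0, 0.0])]
560 [(10, [599.0, -193.0, 842.0]), (60, [555.0, -189.0, 843.0]), (150, [482.0, -184.0, 843.0]), (160, [474.0, -184.0, 843.0]), (168, [470.0, -188.0, 834.0]), (172, [632.0, -561.0, 130.0])]
[ 61.17861602 369.54187411] [ 31.66918712 137.20839961]
```

```bash
python3 - <<'E'
import cv2,numpy as np
p=cv2.imread("pics/top0.png")[140:260,180:460];cv2.imwrite("pics/t1.png",cv2.resize(p,None,fx=2.8,fy=2.8,interpolation=cv2.INTER_CUBIC))
p=cv2.imread("pics/scene0.png")[130:330,190:470];cv2.imwrite("pics/s1.png",cv2.resize(p,None,fx=2.8,fy=2.8,interpolation=cv2.INTER_CUBIC))
E
```

```text
(no output)
```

View pics/t1.png

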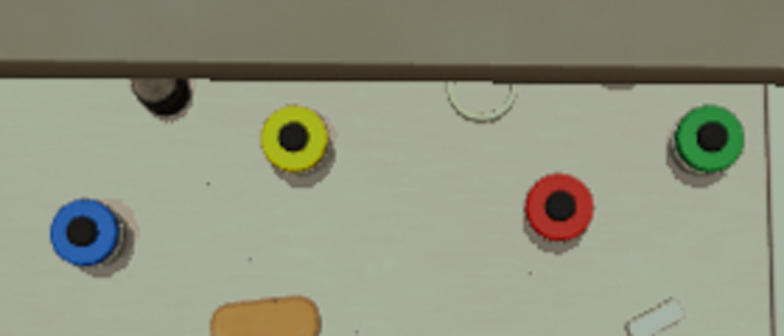

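View pics/s1.png

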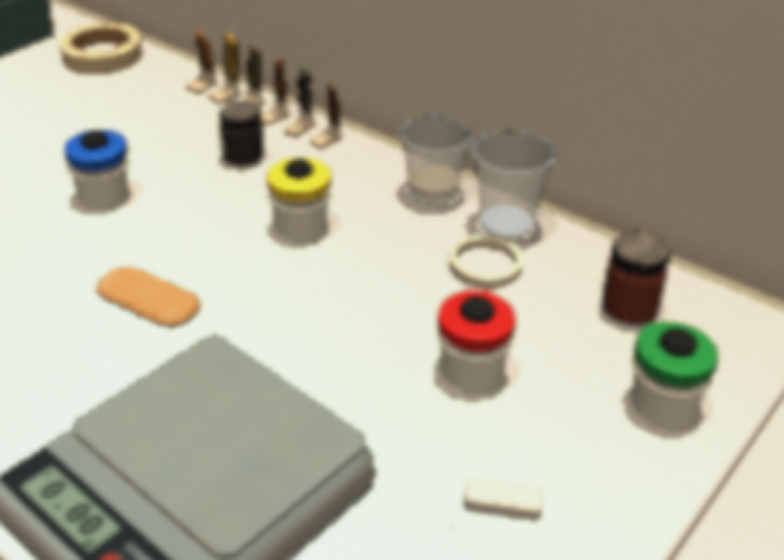

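```bash
cat >> h.py <<'E'
T={"red":(534.5,-131.5),"yellow":(595.2,112.5),"blue":(506,302.5)}
def down(xy):
    a=np.arctan2(xy[1],xy[0])-1.103+np.arctan2(.3125,-.9499);c,s=np.cos(a),np.sin(a)
    return np.array([[c,s,0],[s,-c,0],[0,0,-1.]])
def st():
    s=sensors.read_state();print("t",round(s["t"],2),"pos",np.round(s["eef_pos"],1),"tip z",round(s["eef_pos"][2]-ctrl.tcp_to_tips,1),"F",np.round(s["force"],2),"grip",round(s["grip_width"],1),"tips",ctrl.tcp_to_tips);return s
E
python3 - <<'E'
from h import *
ctrl.gripper_to(0,20);st()
x,y=T["red"];R=down((x,y))
print(R.round(2),ctrl.solve_ik([x,y,200],R),ctrl.solve_ik([x,y,85],R))
ctrl.move_ptp([x,y,200],R);st()
for n in("top","scene"):
    p,d=optics.grab_frame(n);cv2.imwrite(f"pics/{n}1.png",p[:,:,::-1])
E
```

```text
t 0.87 pos [179.7 546.2 235.5] tip z 210.5 F [-0.55  0.55  0.24] grip 0.0 tips 25.0
[[ 0.09  1.    0.  ]
 [ 1.   -0.09  0.  ]
 [ 0.    0.   -1.  ]] [-3.98483055e-01  1.86526831e-01  1.64129079e+00 -4.44089210e-16
  1.31377503e+00 -3.07216765e-01] [-3.98483055e-01  3.26785165e-01  1.73065857e+00 -4.44089210e-16
  1.08414892e+00 -3.07216765e-01]
t 3.57 pos [ 534.7 -130.7  200. ] tip z 175.0 F [-0.09  0.83 -0.31] grip -0.1 tips 25.0
```

View pics/scene1.png

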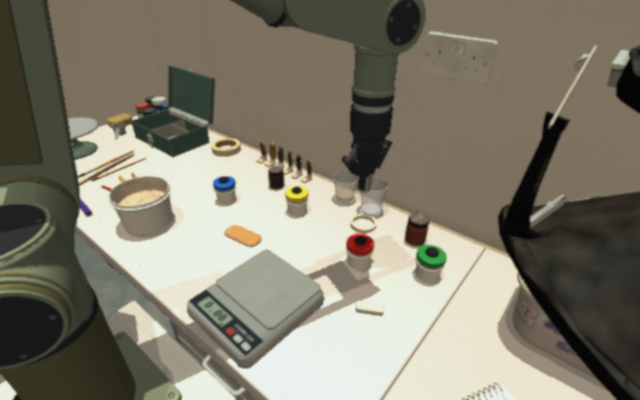

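View pics/top1.png

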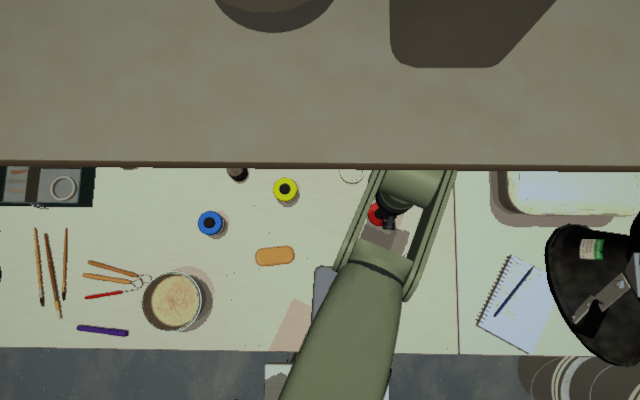

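```bash
cat >> h.py <<'E'
def press(k):
    x,y=T[k]
    ctrl.move_l([x,y,106],vel=120);ctrl.hold(.2);st()
    print("hit",ctrl.move_l([x,y,85.5],vel=10,threshold=6.5));st()
    p,d=optics.grab_frame("scene");cv2.imwrite(f"pics/press_{k}.png",cv2.resize(p[80:300,180:480],None,fx=2.6,fy=2.6)[:,:,::-1]);st()
E
python3 - <<'E'
from h import *
print(proj("scene",[534.5,-131.5,175]))
press("red")
E
```

```text
[363.33211687 199.02046746]
t 4.8 pos [ 535.3 -131.8  107.1] tip z 82.1 F [-1.14 -1.42  0.07] grip 0.2 tips 25.0
hit False
t 7.0 pos [ 534.5 -131.5   85.6] tip z 60.6 F [-0.03 -0.1  -0.15] grip -0.0 tips 25.0
t 7.05 pos [ 534.6 -131.5   85.6] tip z 60.6 F [0.46 0.2  0.07] grip 0.1 tips 25.0
```

View pics/press_red.png

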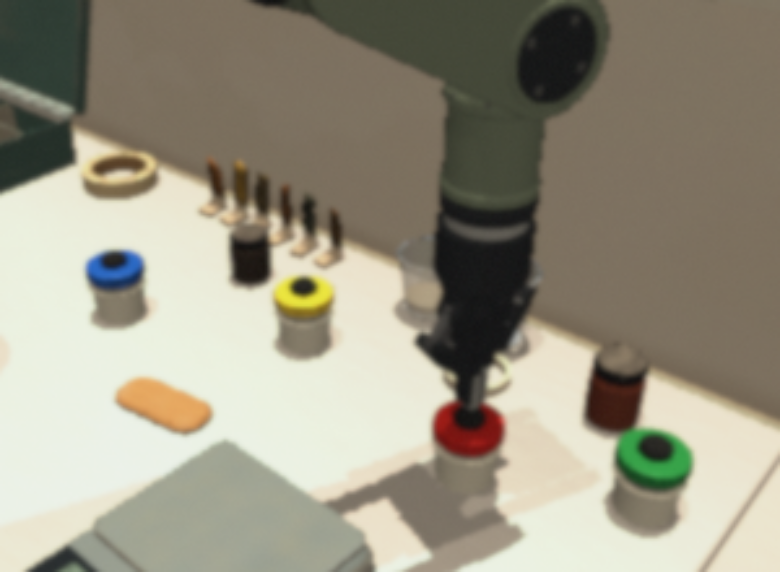

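```bash
python3 - <<'E'
from h import *
x,y=T["red"]
for z in np.arange(84,71.9,-1.5):
    h=ctrl.move_l([x,y,z],vel=12,threshold=5)
    f=[]
    for _ in range(4):
        ctrl.hold(.02);f.append(sensors.read_state()["force"])
    print(z,h,np.mean(f,0).round(2),sensors.read_state()["eef_pos"].round(1) if hasattr(sensors.read_state()["eef_pos"],"round") else sensors.read_state()["eef_pos"])
    if h: break
st()
p,d=optics.grab_frame("scene");cv2.imwrite("pics/pr2.png",cv2.resize(p[80:300,180:480],None,fx=2.6,fy=2.6)[:,:,::-1])
E
```

```text
84.0 False [-0.15  0.07  0.26] [ 534.4 -131.5   83.9]
82.5 False [ 0.25 -0.18  0.53] [ 534.5 -131.5   82.5]
81.0 False [-0.25 -0.2   0.07] [ 534.5 -131.5   80.9]
79.5 False [-0.07  0.27 -0.24] [ 534.5 -131.5   79.5]
78.0 False [-0.05 -0.22  0.02] [ 534.5 -131.5   77.9]
76.5 False [-0.11 -0.18  0.12] [ 534.4 -131.5   76.4]
75.0 False [0.22 0.23 1.76] [ 534.7 -131.6   75.2]
73.5 False [0.26 0.05 2.21] [ 534.7 -131.6   73.7]
72.0 False [-0.07 -0.44  2.6 ] [ 534.7 -131.6   72.1]
t 10.12 pos [ 534.7 -131.6   72.1] tip z 47.1 F [ 0.24 -0.2   2.27] grip 0.3 tips 25.0
```

View pics/pr2.png

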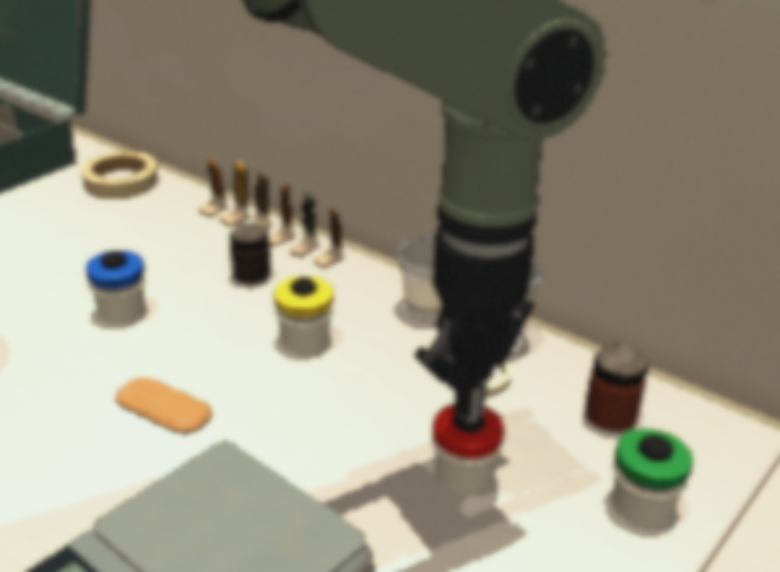

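```bash
python3 - <<'E'
from h import *
x,y=T["red"]
for z in np.arange(71,61.9,-1):
    h=ctrl.move_l([x,y,z],vel=12,threshold=5)
    f=[]
    for _ in range(4):
        ctrl.hold(.02);f.append(sensors.read_state()["force"])
    F=np.mean(f,0);print(z,h,F.round(2),np.round(sensors.read_state()["eef_pos"],1))
    if h or F[2]>7.5: break
st()
p,d=optics.grab_frame("scene");cv2.imwrite("pics/pr3.png",cv2.resize(p[80:300,180:480],None,fx=2.6,fy=2.6)[:,:,::-1])
E
```

```text
71.0 False [ 1.31 -0.49  2.58] [ 534.7 -131.6   71. ]
70.0 False [ 0.96 -0.03  2.31] [ 534.6 -131.6   70. ]
69.0 False [ 1.15 -0.68  2.27] [ 534.6 -131.5   69. ]
68.0 False [ 0.55 -0.19  3.62] [ 534.7 -131.6   68.2]
67.0 False [ 0.73 -0.24  5.16] [ 534.7 -131.6   67.4]
66.0 False [-0.05  0.21  6.95] [ 534.7 -131.6   66.6]
65.0 False [-0.65 -0.19  8.59] [ 534.8 -131.6   65.8]
t 12.39 pos [ 534.8 -131.6   65.8] tip z 40.8 F [-0.55  0.32  8.94] grip 0.1 tips 25.0
```

View pics/pr3.png

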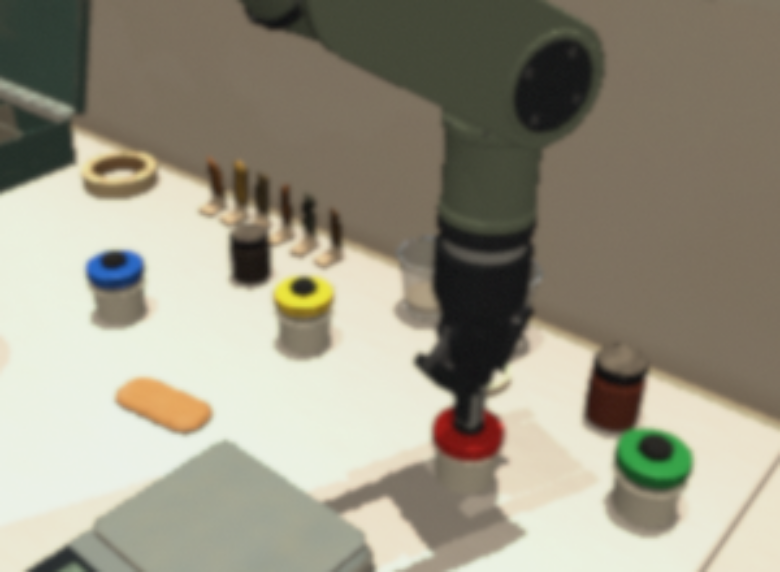

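The force curve went flat at about 2.4 N and then rose at 2 N/mm, so the red lid has reached its stop. In the picture the neck under the red lid at about (467,455) is gone. I'll lift off, check the lid by depth, then press yellow from the contact height I just learned.

```bash
cat >> h.py <<'E'
def go(k):
    x,y=T[k];R=down((x,y))
    s=sensors.read_state();p=np.array(s["eef_pos"])
    ctrl.move_l([p[0],p[1],130],vel=100);ctrl.hold(.2)
    ctrl.move_ptp([x,y,130],R);ctrl.move_l([x,y,82],vel=80);ctrl.hold(.2);st()
def push(k,tag):
    x,y=T[k];log=[]
    for z in np.arange(78,61.9,-1):
        h=ctrl.move_l([x,y,z],vel=14,threshold=6)
        f=[]
        for _ in range(3):
            ctrl.hold(.02);f.append(sensors.read_state()["force"][2])
        log.append((float(z),round(float(np.mean(f)),1)))
        if h or np.mean(f)>7.5: break
    print(h,log);st()
    p,d=optics.grab_frame("scene");cv2.imwrite(f"pics/push_{tag}.png",cv2.resize(p[80:300,180:480],None,fx=2.6,fy=2.6)[:,:,::-1])
E
python3 - <<'E'
from h import *
go("yellow")
p,d=optics.grab_frame("scene");cv2.imwrite("pics/y0.png",cv2.resize(p[80:300,180:480],None,fx=2.6,fy=2.6)[:,:,::-1])
p,d=optics.grab_frame("top");cv2.imwrite("pics/y0t.png",p[:,:,::-1])
E=lids("top",p)["red"][0];b=E[1];uv=(b[0]+b[2]/2-.5,b[1]+b[3]/2-.5);u,v=map(int,uv)
f=np.load("top0.npz")
for D in(f["d"],d): print(np.round([dep("top",(u+a,v+c),D[v+c,u+a])[2] for a in(-1,0,1) for c in(-1,0,1)],1))
print(uv,ray("top",uv,56).round(1))
E
```

```text
t 15.38 pos [595.9 112.6  82.8] tip z 57.8 F [-0.45  0.14 -0.17] grip 0.1 tips 25.0
[70.1 69.3 70.9 71.7 71.4 73.1 75.  67.3 68.7]
[64.7 64.3 62.6 67.7 64.5 65.3 63.8 63.6 68. ]
(379.0, 214.0) [ 534.5 -131.6   56. ]
```

View pics/y0.png

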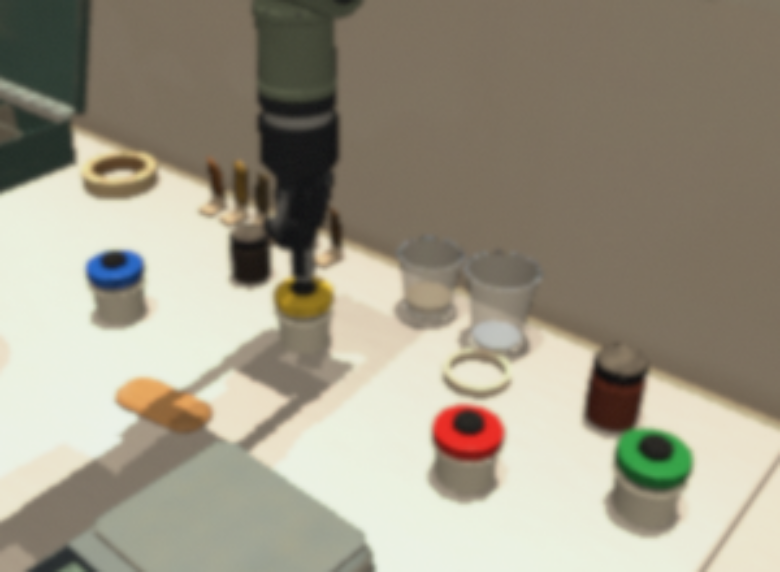

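The red bulb's depth dropped about 6 mm, from 71 to 65. The red lid at (467,430) sits low with no neck showing, and its pot hasn't moved. The fingertip is now right above the yellow bulb at (303,287).

```bash
python3 - <<'E'
from h import *
push("yellow","y")
go("blue")
p,d=optics.grab_frame("scene");cv2.imwrite("pics/b0.png",cv2.resize(p[80:300,180:480],None,fx=2.6,fy=2.6)[:,:,::-1])
p,d=optics.grab_frame("top")
f=np.load("top0.npz")
for D in(f["d"],d): print(np.median([dep("top",(284+a,188+c),D[188+c,284+a])[2] for a in(-2,-1,0,1,2) for c in(-2,-1,0,1,2)]))
E
```

```text
False [(78.0, -0.7), (77.0, 0.0), (76.0, 1.3), (75.0, 2.3), (74.0, 2.9), (73.0, 2.4), (72.0, 2.6), (71.0, 2.6), (70.0, 2.7), (69.0, 2.7), (68.0, 3.6), (67.0, 4.9), (66.0, 7.1), (65.0, 8.1)]
t 19.87 pos [595.4 112.5  66. ] tip z 41.0 F [-0.54 -0.65  9.03] grip -0.2 tips 25.0
t 22.72 pos [506.6 302.9  82.8] tip z 57.8 F [-0.25 -0.28  0.29] grip 0.4 tips 25.0
72.27346130517336
65.59458037246864
```

View pics/b0.png

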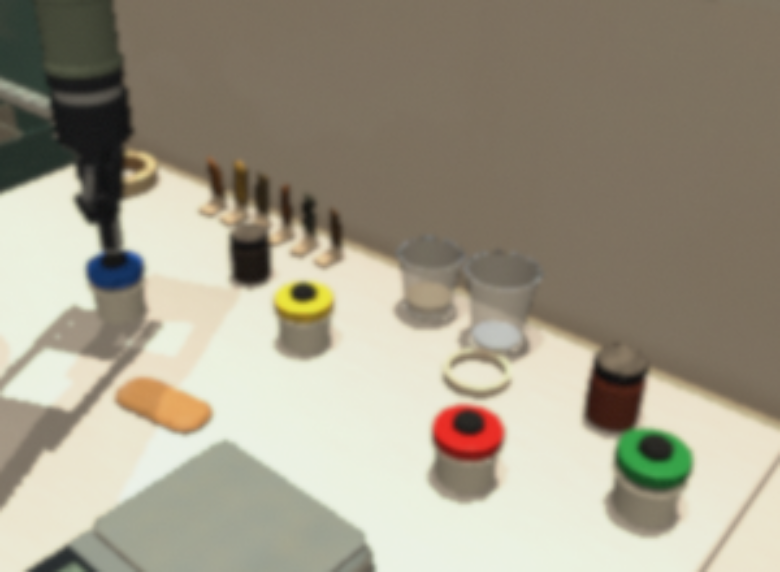

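Yellow is home: its bulb depth went from 72.3 to 65.6, and the force curve had the same plateau and rise. The fingertip is above the blue bulb at (113,258).

```bash
python3 - <<'E'
from h import *
push("blue","b")
p=sensors.read_state()["eef_pos"]
ctrl.move_l([p[0],p[1],140],vel=100);ctrl.hold(.2)
ctrl.set_joints([1.103,0.207,1.542,0,1.393,-0.15]);ctrl.hold(.3);st()
p,d=optics.grab_frame("top");cv2.imwrite("pics/end_t.png",p[140:260,180:460][:,:,::-1].repeat(2,0).repeat(2,1))
f=np.load("top0.npz");a=lids("top",f["p"]);b=lids("top",p)
for k in a:
    A=a[k][0][1];B=b[k][0][1]
    ca,cb=[(r[0]+r[2]/2-.5,r[1]+r[3]/2-.5) for r in(A,B)]
    zz=[]
    for D,c in((f["d"],ca),(d,cb)):
        u,v=int(c[0]),int(c[1]);zz.append(np.median([dep("top",(u+i,v+j),D[v+j,u+i])[2] for i in range(-2,3) for j in range(-2,3)]))
    print(k,np.round(zz,1),"shift",(ray("top",cb,60 if k=="green" else 54)-ray("top",ca,60))[:2].round(1))
p,d=optics.grab_frame("scene");cv2.imwrite("pics/end_s.png",cv2.resize(p[80:300,180:480],None,fx=2.6,fy=2.6)[:,:,::-1])
E
```

```text
False [(78.0, 0.1), (77.0, -0.0), (76.0, 0.4), (75.0, 1.8), (74.0, 3.1), (73.0, 2.6), (72.0, 2.6), (71.0, 2.9), (70.0, 3.1), (69.0, 2.5), (68.0, 3.9), (67.0, 5.6), (66.0, 6.8), (65.0, 8.1)]
t 27.2 pos [506.2 302.6  65.9] tip z 40.9 F [-1.2  -0.07  8.06] grip 0.3 tips 25.0
t 30.19 pos [180.1 545.9 234.8] tip z 209.8 F [-0.52 -0.27 -0.2 ] grip -0.1 tips 25.0
red [71.5 64.4] shift [-1.8  0.6]
yellow [72.  65.3] shift [ 1.1 -0.6]
blue [72.3 65.4] shift [ 0.7 -0.9]
green [71.  71.2] shift [0. 0.]
```

View pics/end_s.png

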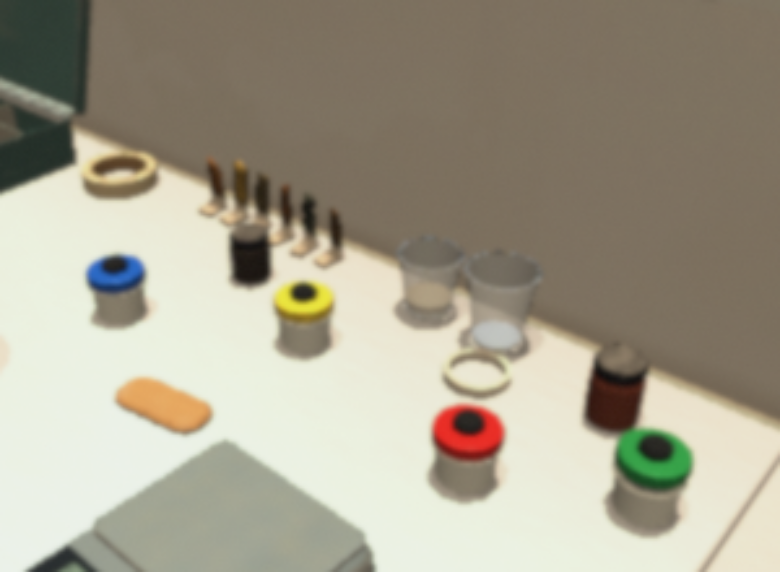

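The red (467,430), yellow (303,300) and blue (115,272) lids all sit low, and green (653,457) is still up. The jars, rib and ring haven't moved, and the arm is clear.

```bash
python3 -c "
from h import *
ctrl.finish_job()"
```

```text
the job is handed in; nothing more can be done
```

I pressed the red, yellow and blue lids home in that order with the closed fingertips, letting go of each before moving on, and handed the job in at about 30 s.

- **Lids:** each push showed about 2.5 N of sliding friction, then a rise of about 2 N per mm at the stop. Peak force was about 9 N, well under the 20 N limit. Overhead depth shows the bulb tops dropped about 7 mm: red 71.5 to 64.4, yellow 72.0 to 65.3 and blue 72.3 to 65.4. Green stayed up, at 71.0 before and 71.2 after.
- **Pots:** they all stand upright, and any shift measured from above is under 2 mm.
- **Other things on the bench:** the jars, rib and ring look unmoved in the last scene picture. The eraser was outside that crop, so I did not check it at the end; the arm never came down near it.
- **Disagreements:**
  - **Fingertip reach:** contact came at a TCP height of about 76 mm, so the fingertips reached only about 3 mm ahead of the TCP, not the 25 mm that `ctrl.tcp_to_tips` gives. My first press on red therefore met nothing, and from there I found contact by force.
  - **Camera views:** the two cameras put the bulbs 5 to 8 mm apart. I used the top view, and the pictures showed the fingertip over each bulb.

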